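Seal the airtight tub: press the lid home all round, then close the vent

ROBOT

A 7-joint arm with a two-finger parallel gripper is mounted at the origin on the work surface; the furniture and walls round the work are solid. World frame = base frame: x ahead of the robot, y to its left, z up, the work surface at z = 0. Lengths are in m, angles in degrees, forces in N, time in s.
With the tool pointing down it reaches from about 0.4 to 0.85 m from the base axis. Payload 10.4 kg.
Tool frame: the origin (TCP) lies midway between the tips of the shut fingers; the grasp point (between the pads) lies 19 mm behind it; z points along the fingers, y is the line along which they close (so a half turn about z gives the same grasp; the last joint's range is limited). The gripper opens to 87 mm and grips with 3 to 60 N. Pads are 19 mm wide; open, the fingers measure 117 mm over their backs; the gripper's body (75 mm by 190 mm) begins 51 mm behind the grasp point.
Start: joints at [64.882, 19.034, -3.707, 83.658, 1.238, 77.344, -5.071], TCP at [0.252, -0.572, 0.223] pointing down, gripper open.
Joint ranges: [-148.97, 148.97], [-28.65, 121.19], [-84.17, 76.75], [9.2, 138.47], [-72.65, 252.65], [3.7, 117.97], [-149.18, 149.18]. Speed limits (degrees/s): [127.2, 127.2, 159.86, 159.86, 180, 180, 180].

INTERFACE

Orientations are given as a 3x3 rotation matrix whose columns are the frame's x, y, z axes.
In Python, from cell import ctrl, capture, camera_params, job, finder gives the robot as it stands.
- The arm moves only by the tool jog_arm, never from a script. Its argument "commands" is a list that holds one entry, the list of rows, each a list of 7 numbers: the shift along the tool's x, y, z in units of 40 mm (1.0 is 40 mm), then the turn, a rotation vector about the tool's x, y, z in units of 10 degrees (1.0 is 10 degrees), then the opening, from 0 (shut) to 1 (fully open). In form: [[[x, y, z, rx, ry, rz, grip], ...]]. A call has 1 to 8 rows; each row is the pose to reach, as a shift and turn from the pose commanded when the call began, along the tool's axes at that moment; what a row does not reach only later rows make up. A row lasts 1/8 s, in which the tool goes at most 62.5 mm and 10.7 degrees, less where a joint would pass 70% of its speed; a pose out of reach is approached as far as the arm can. A call with a gripper value outside its range is refused whole. The fingers move at their own pace and stop on an object; "force" is the grip in N (left out, the last holds). Time passes only in rows, so rows that repeat a pose let the fingers close. It gives the time, the measured TCP pose, the force, the opening and the grip force at its end, in the units of the state.
- ctrl.state(): the state, without advancing time (a new reading comes with each control period).
- capture(name): name is "scene" or "top"; returns (picture, depth): 400x640x3 uint8, blue, green, red; 400x640 float32, m along the optical axis (not along the pixel's ray), 0 where there is no reading.
- camera_params(name): a dict with "vfov" (degrees; the focal length in pixels is half the picture's height over the tangent of half this angle, whatever the lens; pixels are square), "cx", "cy" (the principal point, pixels), "extrinsics" (4x4, takes a point from camera to world coordinates). Camera axes: x right, y down, z forward; pixel columns grow to the right and rows downward; lengths in m; the calibration is good to about 2 mm. A picture is of the moment at which its call begins. camera_params takes no time and is no camera call.
- job.hand_in(): hands the job in; it is judged then, once.
Trained networks look in the newest picture that a camera, given by its name, has taken for a name from the list of things; names that differ only in an ending like _2 or _b are one class to them, and where a whole thing is asked for, a point or a joint stands for the part that bears it (a point fixed in the world has none). Each returns a list of dicts, best first, with "score" (0 to 1); they miss things now and then, are a little off and sometimes report something else, mostly with a low value. They report only what shows in the picture. A call takes as long as a camera call.
- finder.trace(camera, name): "pixels" (400x640 bool, what is visible of it) and "extent" ([left, top, width, height] in pixels, round what is visible of it).
The state is a dict: "clock": time; "q": joint angles; "qd": joint speeds; "tau": joint torques, N m; "eef_pos": TCP position; "tcp_rot": TCP orientation; "wrist_force": force on the tool from outside, world axes, zero at the start; "wrist_torque": the same for the moment, N m; "width": finger opening in m; "gripper_force": force on a finger pad.
Only numpy, scipy, OpenCV 4.12 (cv2) and the standard library are available. Lean on these libraries where they do the work, as an engineer would, in place of code of your own. Each camera call takes 0.05 s, during which the arm holds its last target. There are 200 camera calls.

TASK

Close the round storage tub airtight: press its lid down point by point round the edge until every section of the rim is fully home, and only then push in the vent plug in the middle of the lid. Press firmly but do not ram the tub, and do not disturb the screw jar or the pliers beside it.

Things in the scene. Friction and masses are not known exactly. Their poses are not given: they have to be found in the camera images.
- holder: Round dark steel tray, 166 mm across and 34 mm high, with three screw lugs reaching 108 mm from its axis, fixed to the bench. Origin: centre of its underside, on the bench; z up. The grey tub (146 mm across) stands upright in it on the same axis, with the white lid (168 mm across) on it. More than 60 N on tub, lid or holder breaks the lid.
- tub_axis (a point): Point on the upright axis of holder, tub and lid, level with the holder's rim (34 mm above the bench). How high the tub stands in the holder varies and is not measured: the flat top of a lid section that is home lies 99 to 115 mm above the bench (find it by touch). The lid's middle disc (90 mm across) is fixed, its top 2 mm higher than that.
- vent (a joint): Round grey vent plug, 30 mm across, in the middle of the lid on the tub's axis, in a 47 mm collar 2.5 mm high. Value = how far it is pushed down, m: 0 = open, its flat top 11.5 mm above the lid's middle disc; 0.008 = closed, 3.5 mm above it, at a firm stop. It moves at 9 to 11 N and stays where it is left.
- section_0 (a joint): Rim section 0 of the lid, middle at 0 deg (anticlockwise from above) from the holder's x axis: a 45-degree sector 40 to 84 mm from the axis, hinged at its inner edge. Value = angle pressed, rad: 0 = up, outer edge 9 mm too high; 0.20 = home, top level, firm stop. Pressed 74 mm from the axis it moves at 8 to 15 N (differs by section), stays where left. Starts partly in.
- section_1 (a joint): Rim section 1 of the lid, middle at 45 deg (anticlockwise from above) from the holder's x axis: a 45-degree sector 40 to 84 mm from the axis, hinged at its inner edge. Value = angle pressed, rad: 0 = up, outer edge 9 mm too high; 0.20 = home, top level, firm stop. Pressed 74 mm from the axis it moves at 8 to 15 N (differs by section), stays where left. Starts partly in.
- section_2 (a joint): Rim section 2 of the lid, middle at 90 deg (anticlockwise from above) from the holder's x axis: a 45-degree sector 40 to 84 mm from the axis, hinged at its inner edge. Value = angle pressed, rad: 0 = up, outer edge 9 mm too high; 0.20 = home, top level, firm stop. Pressed 74 mm from the axis it moves at 8 to 15 N (differs by section), stays where left. Starts partly in.
- section_3 (a joint): Rim section 3 of the lid, middle at 135 deg (anticlockwise from above) from the holder's x axis: a 45-degree sector 40 to 84 mm from the axis, hinged at its inner edge. Value = angle pressed, rad: 0 = up, outer edge 9 mm too high; 0.20 = home, top level, firm stop. Pressed 74 mm from the axis it moves at 8 to 15 N (differs by section), stays where left. Starts partly in.
- section_4 (a joint): Rim section 4 of the lid, middle at 180 deg (anticlockwise from above) from the holder's x axis: a 45-degree sector 40 to 84 mm from the axis, hinged at its inner edge. Value = angle pressed, rad: 0 = up, outer edge 9 mm too high; 0.20 = home, top level, firm stop. Pressed 74 mm from the axis it moves at 8 to 15 N (differs by section), stays where left. Starts partly in.
- section_5 (a joint): Rim section 5 of the lid, middle at 225 deg (anticlockwise from above) from the holder's x axis: a 45-degree sector 40 to 84 mm from the axis, hinged at its inner edge. Value = angle pressed, rad: 0 = up, outer edge 9 mm too high; 0.20 = home, top level, firm stop. Pressed 74 mm from the axis it moves at 8 to 15 N (differs by section), stays where left. Starts partly in.
- section_6 (a joint): Rim section 6 of the lid, middle at 270 deg (anticlockwise from above) from the holder's x axis: a 45-degree sector 40 to 84 mm from the axis, hinged at its inner edge. Value = angle pressed, rad: 0 = up, outer edge 9 mm too high; 0.20 = home, top level, firm stop. Pressed 74 mm from the axis it moves at 8 to 15 N (differs by section), stays where left. Starts partly in.
- section_7 (a joint): Rim section 7 of the lid, middle at 315 deg (anticlockwise from above) from the holder's x axis: a 45-degree sector 40 to 84 mm from the axis, hinged at its inner edge. Value = angle pressed, rad: 0 = up, outer edge 9 mm too high; 0.20 = home, top level, firm stop. Pressed 74 mm from the axis it moves at 8 to 15 N (differs by section), stays where left. Starts partly in.
- screw_jar: Jar of screws, 66 mm across, 96 mm high; origin at the centre of its underside. A bystander: leave it where it is.
- pliers: Pliers lying flat, 178 x 64 x 16 mm; origin at the centre of its underside. A bystander: leave it where it is.

How it is judged (in metres and radians):
On the way:
1. all eight rim sections of the lid are fully home while the vent is still open (value of joint each of section_0, section_1, section_2, section_3, section_4, section_5, section_6, section_7 above 0.17 rad and value of joint vent below 0.003 m), for 0.2 s.
At the end, for the whole second after the job is handed in: All eight rim sections are home (each joint above 0.17 rad of 0.20) and the vent plug is pushed in (above 6.8 mm of 8) and at rest (value of joint each of section_0, section_1, section_2, section_3, section_4, section_5, section_6, section_7 above 0.17 rad and value of joint vent above 0.0068 m and velocity of joint vent below 0.01 m/s); the robot touches nothing.
It fails at once if the tub is rammed: more than 60 N on tub, lid or holder (contact force between anything else and holder above 60 N).
It fails at once if the screw jar is moved by more than 20 mm (distance of screw_jar from where it was at the start of the episode above 0.02 m).
It fails at once if the pliers is moved by more than 20 mm (distance of pliers from where it was at the start of the episode above 0.02 m).
It also fails if it takes over 54 s, if anything falls off the work surface, if the arm or the gripper's body presses on something with over 40 N, if the wrist force passes 120 N, or if a joint passes its speed limit or range.

## Working session

There is one attempt and no reset: what is moved stays moved. The work goes in short steps, Python scripts to look and compute and a tool call to move; the robot and the scene stay as the last step left them, time stands still between calls to the robot, and variables do not carry over. Pictures are saved under pics/ and viewed, at most 10 in all, crops included, and the job is handed in when it is done.

Besides the shell and the picture viewer there is one more tool, called in YAML: its name, and indented under it one key for each argument. jog_arm: Moves the arm, as the interface text tells. Its arguments: {"type":"object","properties":{"commands":{"type":"array","items":{"type":"array","items":{"type":"array","items":{"type":"number"}}}},"force":{"type":"number"}},"required":["commands"]}

```bash
mkdir -p pics; cat > h.py <<'E'
import numpy as np, cv2
from cell import ctrl, capture, camera_params, job, finder
def pts(cam, depth):
    p=camera_params(cam); f=200/np.tan(np.radians(p["vfov"]/2))
    v,u=np.mgrid[0:400,0:640]
    c=np.stack([(u-p["cx"])/f*depth,(v-p["cy"])/f*depth,depth,np.ones_like(depth)],-1)
    return (c@np.array(p["extrinsics"]).T)[...,:3]
E
python3 - <<'E'
from h import *
ims=[]
for c in ("scene","top"):
    im,d=capture(c); P=pts(c,d); ims.append(im); np.savez(c+".npz",P=P,d=d,im=im)
    print(c,np.array(camera_params(c)["extrinsics"]).round(3).tolist())
    for n in ("holder","section_0","vent","screw_jar","pliers"):
        for r in finder.trace(c,n)[:1]:
            m=r["pixels"]&(d>0); q=P[m]
            print(n,round(r["score"],2),r["extent"],np.median(q,0).round(3),q.min(0).round(3),q.max(0).round(3))
cv2.imwrite("pics/a.png",cv2.resize(np.vstack(ims),(480,600)))
cv2.imwrite("pics/b.png",ims[1])
s=ctrl.state(); print(s["clock"],s["eef_pos"],s["tcp_rot"],s["width"])
E
```

```text
scene [[0.642, -0.637, 0.427, 0.173], [-0.767, -0.531, 0.36, -0.205], [-0.003, -0.559, -0.829, 0.832], [0.0, 0.0, 0.0, 1.0]]
holder 0.64 [317.1, 161.4, 80.8, 91.8] [0.579 0.04  0.117] [ 0.49  -0.047 -0.003] [0.725 0.198 0.131]
section_0 0.88 [360.7, 166.5, 28.7, 17.9] [0.663 0.058 0.119] [0.642 0.032 0.112] [0.681 0.087 0.124]
vent 0.66 [372.7, 197.3, 26.5, 25.4] [ 0.605 -0.015  0.12 ] [ 0.574 -0.035  0.001] [0.687 0.01  0.127]
screw_jar 0.75 [210.0, 164.2, 30.1, 43.9] [0.444 0.307 0.084] [ 0.42   0.29  -0.002] [0.504 0.356 0.1  ]
pliers 0.72 [359.2, 260.2, 52.8, 74.3] [ 0.494 -0.118  0.014] [ 0.419 -0.156 -0.003] [ 0.594 -0.09   0.019]
top [[0.015, -0.997, 0.076, 0.468], [-1.0, -0.014, 0.017, 0.084], [-0.016, -0.076, -0.997, 0.967], [0.0, 0.0, 0.0, 1.0]]
holder 0.76 [301.1, 120.6, 91.2, 100.1] [0.598 0.052 0.118] [ 0.495 -0.034  0.001] [0.686 0.147 0.132]
section_0 0.92 [301.6, 149.5, 29.9, 34.1] [0.592 0.117 0.12 ] [0.56  0.092 0.003] [0.642 0.142 0.127]
vent 0.76 [340.1, 157.0, 16.4, 15.2] [0.599 0.052 0.128] [0.586 0.038 0.113] [0.613 0.067 0.132]
screw_jar 0.95 [192.1, 214.8, 42.8, 39.7] [0.456 0.314 0.095] [ 0.419  0.288 -0.005] [0.491 0.376 0.1  ]
pliers 0.89 [413.0, 173.5, 28.0, 81.6] [ 0.504 -0.116  0.014] [ 0.422 -0.155 -0.003] [ 0.598 -0.092  0.02 ]
0.6 [ 0.25247171 -0.57175394  0.22259656] [[ 9.14789053e-01  4.03931901e-01  8.95378197e-05]
 [ 4.03931908e-01 -9.14789050e-01 -8.93097954e-05]
 [ 4.58331415e-05  1.17866805e-04 -9.99999992e-01]] 0.0867589401520126
```

View pics/a.png

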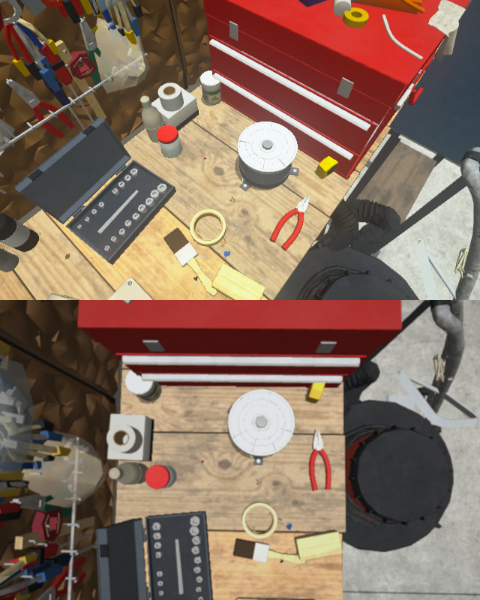

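View pics/b.png

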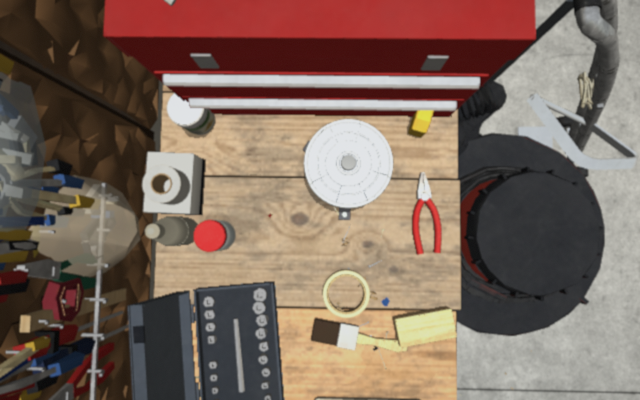

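```bash
python3 - <<'E'
from h import *
z=np.load("top.npz"); P,im=z["P"],z["im"]
c=im[110:225,290:405]; a=cv2.resize(c,(600,600),interpolation=cv2.INTER_CUBIC)
a=cv2.createCLAHE(4,(4,4)).apply(cv2.cvtColor(a,cv2.COLOR_BGR2GRAY))
cv2.imwrite("pics/c.png",a)
m=(P[...,2]>.095)&(P[...,2]<.14)&(np.hypot(P[...,0]-.6,P[...,1]-.052)<.11)
q=P[m]; (x,y),r=cv2.minEnclosingCircle(q[:,:2].astype(np.float32)); print("circ",x,y,r,q[:,:2].mean(0))
for rr in range(30,110,10): print(rr,P[rr,[200,345,450]].round(3).tolist())
# heights per angle at r 60-82
cx,cy=q[:,:2].mean(0)
R=np.hypot(q[:,0]-cx,q[:,1]-cy); A=np.degrees(np.arctan2(q[:,1]-cy,q[:,0]-cx))%360
for k in range(0,360,15):
    s=(R>.06)&(R<.08)&(A>=k)&(A<k+15); print(k,np.median(q[s,2]).round(4),end=' | ')
s=(R<.04)&(R>.026); print("disc",np.median(q[s,2]))
s=(R<.012);print("vent",np.median(q[s,2]), )
E
```

```text
circ 0.6116776466369629 0.05152963846921921 0.09855140745639801 [0.60037572 0.05092481]
30 [[0.728, 0.259, 0.41], [0.728, 0.068, 0.412], [0.73, -0.068, 0.41]]
40 [[0.721, 0.263, 0.395], [0.468, 0.084, 0.967], [0.719, -0.07, 0.404]]
50 [[0.721, 0.272, 0.362], [0.72, 0.067, 0.368], [0.72, -0.079, 0.371]]
60 [[0.716, 0.28, 0.337], [0.723, 0.065, 0.324], [0.722, -0.09, 0.331]]
70 [[0.723, 0.298, 0.277], [0.724, 0.064, 0.28], [0.722, -0.101, 0.288]]
80 [[0.712, 0.302, 0.262], [0.714, 0.063, 0.26], [0.716, -0.108, 0.262]]
90 [[0.721, 0.327, 0.18], [0.722, 0.061, 0.186], [0.721, -0.126, 0.194]]
100 [[0.718, 0.342, 0.128], [0.72, 0.059, 0.132], [0.722, -0.143, 0.132]]
0 0.1197 | 15 0.1194 | 30 0.1201 | 45 0.1206 | 60 0.12 | 75 0.1201 | 90 0.1207 | 105 0.1197 | 120 0.1176 | 135 0.1176 | 150 0.1172 | 165 0.1181 | 180 0.118 | 195 0.1177 | 210 0.1181 | 225 0.1184 | 240 0.1186 | 255 0.1208 | 270 0.121 | 285 0.1206 | 300 0.1205 | 315 0.1209 | 330 0.1204 | 345 0.1193 | disc 0.11697369218702691
vent 0.12827636467567083
```

View pics/c.png

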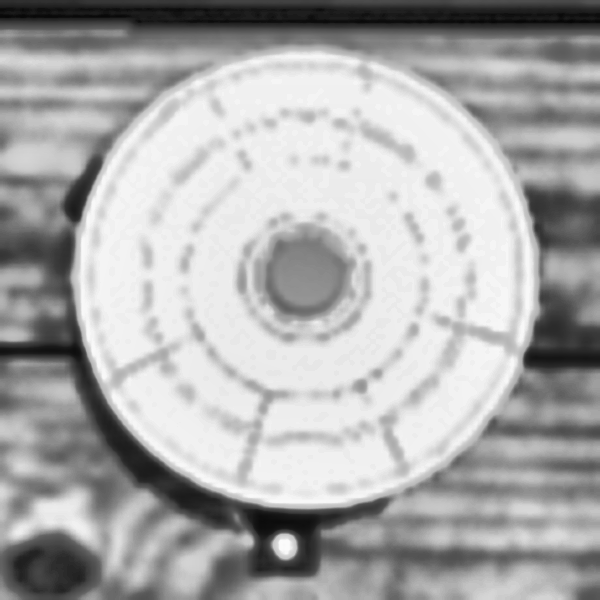

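jog_arm:
  commands:
    - [[7,-5.3,0,0,0,0,0],[7,-5.3,0,0,0,1,0],[7,-5.3,0,0,0,2.383,0],[7,-5.3,0,0,0,2.383,0],[7,-5.3,0,0,0,2.383,0],[7,-5.3,0,0,0,2.383,0],[7,-5.3,0,0,0,2.383,0],[7,-5.3,0,0,0,2.383,0]]

```text
clock: 1.6
eef_pos: [0.4226, -0.2654, 0.2226]
tcp_rot: [[1.0, -0.001, -0.0], [-0.001, -1.0, -0.001], [-0.0, 0.001, -1.0]]
wrist_force: [0.2, -0.8, 0.2]
width: 0.0149
gripper_force: 0.0
```

jog_arm:
  commands:
    - [[4.585,-6.185,0.8,0,0,0,0],[4.585,-6.185,0.8,0,0,0,0],[4.585,-6.185,0.8,0,0,0,0],[4.585,-6.185,0.8,0,0,0,0],[4.585,-6.185,0.8,0,0,0,0],[4.585,-6.185,2.065,0,0,0,0],[4.585,-6.185,2.065,0,0,0,0],[4.585,-6.185,2.065,0,0,0,0]]

```text
clock: 2.6
eef_pos: [0.6068, -0.0193, 0.1414]
tcp_rot: [[1.0, -0.003, 0.001], [-0.003, -1.0, -0.001], [0.001, 0.001, -1.0]]
wrist_force: [-0.0, -1.4, 0.8]
width: 0.0005
gripper_force: 0.0
```

jog_arm:
  commands:
    - [[0,0,0.25,0,0,0,0],[0,0,0.35,0,0,0,0],[0,0,0.42,0,0,0,0],[0,0,0.5,0,0,0,0],[0,0,0.55,0,0,0,0],[0,0,0.55,0,0,0,0]]

```text
clock: 3.35
eef_pos: [0.6068, -0.0185, 0.1189]
tcp_rot: [[1.0, -0.001, 0.001], [-0.001, -1.0, -0.002], [0.001, 0.002, -1.0]]
wrist_force: [-2.3, -4.0, 5.8]
width: 0.0003
gripper_force: 2.9
```

Contact around 0.119; continuing slowly.

jog_arm:
  commands:
    - [[0,0,0.04,0,0,0,0],[0,0,0.08,0,0,0,0],[0,0,0.12,0,0,0,0],[0,0,0.12,0,0,0,0]]

```text
clock: 3.85
eef_pos: [0.607, -0.0192, 0.1151]
tcp_rot: [[1.0, -0.002, 0.002], [-0.002, -1.0, -0.003], [0.002, 0.003, -1.0]]
wrist_force: [-4.9, -4.5, 14.6]
width: 0.0004
gripper_force: 7.0
```

jog_arm:
  commands:
    - [[0,0,0.04,0,0,0,0],[0,0,0.08,0,0,0,0],[0,0,0.12,0,0,0,0],[0,0,0.12,0,0,0,0]]

```text
clock: 4.35
eef_pos: [0.6075, -0.0192, 0.1141]
tcp_rot: [[1.0, -0.002, 0.004], [-0.002, -1.0, -0.004], [0.004, 0.004, -1.0]]
wrist_force: [-18.9, -7.1, 45.7]
width: 0.0004
gripper_force: 22.5
```

jog_arm:
  commands:
    - [[0,0,-0.665,0,0,0,0],[1.19,-0.61,-0.665,0,0,0,0],[1.19,-0.61,-0.665,0,0,0,0],[1.19,-0.61,-0.39,0,0,0,0],[1.19,-0.61,-0.29,0,0,0,0],[1.19,-0.61,-0.19,0,0,0,0],[1.19,-0.61,-0.1,0,0,0,0],[1.19,-0.61,-0.1,0,0,0,0]]

```text
clock: 5.35
eef_pos: [0.6555, 0.0059, 0.1149]
tcp_rot: [[1.0, -0.001, 0.005], [-0.001, -1.0, -0.001], [0.005, 0.001, -1.0]]
wrist_force: [0.7, -1.1, 14.5]
width: -0.0002
gripper_force: 7.2
```

jog_arm:
  commands:
    - [[0,0,0.02,0,0,0,0],[0,0,0.05,0,0,0,0],[0,0,0.05,0,0,0,0]]

```text
clock: 5.72
eef_pos: [0.6556, 0.0059, 0.1147]
tcp_rot: [[1.0, -0.002, 0.006], [-0.002, -1.0, -0.001], [0.006, 0.001, -1.0]]
wrist_force: [-5.7, -1.6, 27.1]
width: 0.0006
gripper_force: 13.6
```

jog_arm:
  commands:
    - [[0,0,-0.6,0,0,0,0],[0,-0.6,-0.6,0,0,0,0],[0,-1.275,-0.6,0,0,0,0],[0.1,-1.275,-0.6,0,0,0,0],[0.2,-1.275,-0.6,0,0,0,0],[0.25,-1.275,-0.6,0,0,0,0]]

```text
clock: 6.48
eef_pos: [0.6642, 0.0564, 0.134]
tcp_rot: [[1.0, -0.002, -0.0], [-0.002, -1.0, -0.001], [-0.0, 0.001, -1.0]]
wrist_force: [0.4, -0.9, -0.7]
width: 0.0006
gripper_force: 0.0
```

```bash
python3 - <<'E'
from h import *
im,d=capture("scene"); im2,d2=capture("top")
cv2.imwrite("pics/d.png",cv2.resize(np.hstack([im[40:290,220:520],im2[40:290,220:520]]),None,fx=1.3,fy=1.3))
s=ctrl.state();print(s["eef_pos"],s["wrist_force"],s["q"])
E
```

```text
[0.66421093 0.05692626 0.13412799] [-0.04397724 -1.28255089  0.27557841] [  10.84540129   30.06735936  -27.50445462   81.7930803    14.13772596
   71.57332835 -108.05110556]
```

View pics/d.png

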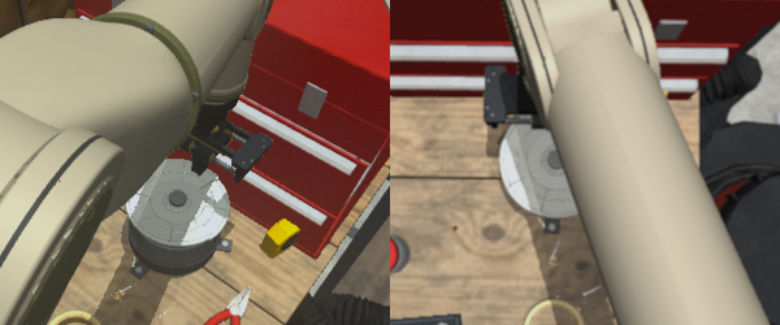

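jog_arm:
  commands:
    - [[0,0,0.26,0,0,0,0],[0,0,0.36,0,0,0,0],[0,0,0.46,0,0,0,0],[0,0,0.53,0,0,0,0],[0,0,0.6,0,0,0,0],[0,0,0.6,0,0,0,0]]

```text
clock: 7.32
eef_pos: [0.665, 0.0578, 0.1146]
tcp_rot: [[1.0, -0.001, 0.004], [-0.001, -1.0, -0.001], [0.004, 0.001, -1.0]]
wrist_force: [-10.9, -3.3, 30.1]
width: 0.0001
gripper_force: 15.3
```

jog_arm:
  commands:
    - [[0,0,-0.6,0,0,0,0],[-0.47,-1.19,-0.6,0,0,0,0],[-0.47,-1.19,-0.6,0,0,0,0],[-0.47,-1.19,-0.34,0,0,0,0],[-0.47,-1.19,-0.24,0,0,0,0],[-0.47,-1.19,-0.14,0,0,0,0],[-0.47,-1.19,-0.05,0,0,0,0],[-0.47,-1.19,0,0,0,0,0]]

```text
clock: 8.32
eef_pos: [0.6468, 0.1061, 0.1143]
tcp_rot: [[1.0, -0.001, 0.004], [-0.001, -1.0, 0.001], [0.004, -0.001, -1.0]]
wrist_force: [-12.6, -0.3, 39.4]
width: 0.0004
gripper_force: 20.0
```

jog_arm:
  commands:
    - [[0,0,0,0,0,0,0],[0,0,0,0,0,0,0]]

```text
clock: 8.57
eef_pos: [0.6467, 0.1062, 0.1144]
tcp_rot: [[1.0, -0.001, 0.004], [-0.001, -1.0, 0.001], [0.004, -0.001, -1.0]]
wrist_force: [-11.1, 0.4, 32.1]
width: 0.0005
gripper_force: 15.9
```

Home. Next 95°: delta (-.051,+.016).

jog_arm:
  commands:
    - [[0,0,-0.6,0,0,0,0],[-1.275,-0.4,-0.6,0,0,0,0],[-1.275,-0.4,-0.6,0,0,0,0],[-1.275,-0.4,-0.34,0,0,0,0],[-1.275,-0.4,-0.24,0,0,0,0],[-1.275,-0.4,-0.14,0,0,0,0],[-1.275,-0.4,-0.06,0,0,0,0],[-1.275,-0.4,0,0,0,0,0]]

```text
clock: 9.57
eef_pos: [0.5956, 0.122, 0.114]
tcp_rot: [[1.0, -0.001, 0.002], [-0.001, -1.0, 0.0], [0.002, -0.0, -1.0]]
wrist_force: [-20.9, -2.7, 50.0]
width: 0.0007
gripper_force: 25.3
```

jog_arm:
  commands:
    - [[0,0,0,0,0,0,0],[0,0,0,0,0,0,0]]

```text
clock: 9.82
eef_pos: [0.5955, 0.122, 0.1141]
tcp_rot: [[1.0, -0.001, 0.002], [-0.001, -1.0, 0.0], [0.002, -0.0, -1.0]]
wrist_force: [-16.1, -2.6, 39.7]
width: 0.0004
gripper_force: 19.8
```

jog_arm:
  commands:
    - [[0,0,-0.6,0,0,0,0],[-1.2,0.61,-0.6,0,0,0,0],[-1.2,0.61,-0.6,0,0,0,0],[-1.2,0.61,-0.34,0,0,0,0],[-1.2,0.61,-0.24,0,0,0,0],[-1.2,0.61,-0.14,0,0,0,0],[-1.2,0.61,-0.09,0,0,0,0],[-1.2,0.61,-0.05,0,0,0,0]]

```text
clock: 10.82
eef_pos: [0.5467, 0.0981, 0.1144]
tcp_rot: [[1.0, 0.0, 0.0], [0.0, -1.0, -0.0], [0.0, 0.0, -1.0]]
wrist_force: [-16.4, -3.4, 36.3]
width: 0.0006
gripper_force: 17.7
```

jog_arm:
  commands:
    - [[0,0,0,0,0,0,0],[0,0,0,0,0,0,0]]

```text
clock: 11.08
eef_pos: [0.5466, 0.098, 0.1145]
tcp_rot: [[1.0, 0.0, 0.0], [0.0, -1.0, -0.0], [0.0, 0.0, -1.0]]
wrist_force: [-12.9, -2.4, 27.7]
width: 0.0006
gripper_force: 13.6
```

Home. Next 185°: delta (-.016,-.0515); the command is now 2 mm higher.

jog_arm:
  commands:
    - [[0,0,-0.55,0,0,0,0],[-0.4,1.29,-0.55,0,0,0,0],[-0.4,1.29,-0.55,0,0,0,0],[-0.4,1.29,-0.29,0,0,0,0],[-0.4,1.29,-0.19,0,0,0,0],[-0.4,1.29,-0.1,0,0,0,0],[-0.4,1.29,-0.04,0,0,0,0],[-0.4,1.29,0,0,0,0,0]]

```text
clock: 12.08
eef_pos: [0.5295, 0.0468, 0.1143]
tcp_rot: [[1.0, 0.001, -0.002], [0.001, -1.0, -0.001], [-0.002, 0.001, -1.0]]
wrist_force: [-21.3, -2.3, 41.0]
width: 0.0001
gripper_force: 20.7
```

jog_arm:
  commands:
    - [[0,0,0,0,0,0,0],[0,0,0,0,0,0,0]]

```text
clock: 12.32
eef_pos: [0.5294, 0.0469, 0.1144]
tcp_rot: [[1.0, 0.002, -0.002], [0.002, -1.0, -0.001], [-0.002, 0.001, -1.0]]
wrist_force: [-18.1, -2.9, 32.6]
width: 0.0005
gripper_force: 16.3
```

jog_arm:
  commands:
    - [[0,0,-0.55,0,0,0,0],[0.625,1.175,-0.55,0,0,0,0],[0.625,1.175,-0.55,0,0,0,0],[0.625,1.175,-0.29,0,0,0,0],[0.625,1.175,-0.19,0,0,0,0],[0.625,1.175,-0.1,0,0,0,0],[0.625,1.175,-0.04,0,0,0,0],[0.625,1.175,0,0,0,0,0]]

```text
clock: 13.32
eef_pos: [0.5543, -0.0008, 0.1144]
tcp_rot: [[1.0, 0.001, -0.001], [0.001, -1.0, -0.002], [-0.001, 0.002, -1.0]]
wrist_force: [-18.7, -2.4, 37.6]
width: 0.0006
gripper_force: 18.6
```

jog_arm:
  commands:
    - [[0,0,0,0,0,0,0],[0,0,0,0,0,0,0]]

```text
clock: 13.58
eef_pos: [0.5543, -0.0007, 0.1145]
tcp_rot: [[1.0, 0.001, -0.001], [0.001, -1.0, -0.002], [-0.001, 0.002, -1.0]]
wrist_force: [-15.9, -3.1, 28.9]
width: 0.0005
gripper_force: 14.4
```

jog_arm:
  commands:
    - [[0,0,-0.8,0,0,0,0],[-1,7,-2,0,0,0,0],[-1,7,-2,0,0,0,0],[-1,7,-2,0,0,0,0],[-1,7,-2,0,0,0,0],[-1,7,-2,0,0,0,0],[-1,7,-2,0,0,0,0]]

```text
clock: 14.45
eef_pos: [0.5143, -0.284, 0.1921]
tcp_rot: [[1.0, -0.004, -0.0], [-0.004, -1.0, -0.001], [-0.0, 0.001, -1.0]]
wrist_force: [1.3, 1.0, -0.4]
width: 0.0003
gripper_force: 0.0
```

```bash
python3 - <<'E'
from h import *
ims=[]
for cam in("top","scene"):
    im,d=capture(cam); P=pts(cam,d); q=P[(P[...,2]>.095)&(P[...,2]<.14)]
    R=np.hypot(q[:,0]-.6,q[:,1]-.0515); A=np.degrees(np.arctan2(q[:,1]-.0515,q[:,0]-.6))%360
    print(cam,[(k,round(float(np.median(q[(R>.065)&(R<.08)&(abs((A-k+180)%360-180)<18),2])),4)) for k in range(5,360,45)],"vent",np.median(q[R<.01,2]), "disc",np.median(q[(R<.04)&(R>.027),2]))
    ims.append(cv2.resize(im[110:225,290:405] if cam=="top" else im[150:265,300:415],(400,400),interpolation=cv2.INTER_CUBIC))
cv2.imwrite("pics/e.png",np.hstack(ims))
E
```

```text
top [(5, 0.1143), (50, 0.1144), (95, 0.1144), (140, 0.1144), (185, 0.1143), (230, 0.1144), (275, 0.1146), (320, 0.1146)] vent 0.12761901012571852 disc 0.11662920566397628
scene [(5, 0.1142), (50, 0.1143), (95, 0.1143), (140, 0.1145), (185, 0.1143), (230, nan), (275, 0.1151), (320, 0.1143)] vent 0.1272759406255795 disc 0.1166766661950196
  return _methods._mean(a, axis=axis, dtype=dtype,
  ret = ret.dtype.type(ret / rcount)
```

View pics/e.png

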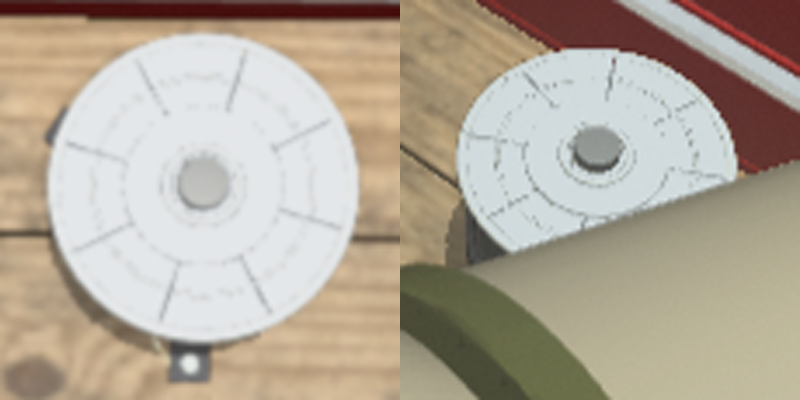

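jog_arm:
  commands:
    - [[2.14,-8.34,0,0,0,0,0],[2.14,-8.34,0,0,0,0,0],[2.14,-8.34,0,0,0,0,0],[2.14,-8.34,0,0,0,0,0],[2.14,-8.34,0,0,0,0,0],[2.14,-8.34,1.175,0,0,0,0],[2.14,-8.34,1.175,0,0,0,0],[2.14,-8.34,1.175,0,0,0,0]]

```text
clock: 15.55
eef_pos: [0.6006, 0.053, 0.1456]
tcp_rot: [[1.0, 0.001, -0.0], [0.001, -1.0, -0.0], [-0.0, 0.0, -1.0]]
wrist_force: [0.2, 0.4, -0.9]
width: 0.0007
gripper_force: 0.0
```

jog_arm:
  commands:
    - [[0,0,0.37,0,0,0,0],[0,0,0.45,0,0,0,0],[0,0,0.52,0,0,0,0],[0,0,0.6,0,0,0,0],[0,0,0.65,0,0,0,0],[0,0,0.68,0,0,0,0],[0,0,0.68,0,0,0,0],[0,0,0.68,0,0,0,0]]

```text
clock: 16.55
eef_pos: [0.601, 0.0512, 0.1205]
tcp_rot: [[1.0, -0.002, 0.001], [-0.002, -1.0, -0.001], [0.001, 0.001, -1.0]]
wrist_force: [-9.2, -1.4, 18.8]
width: 0.0005
gripper_force: 9.6
```

jog_arm:
  commands:
    - [[0,0,0.03,0,0,0,0],[0,0,0.05,0,0,0,0],[0,0,0.05,0,0,0,0]]

```text
clock: 16.92
eef_pos: [0.6011, 0.0513, 0.1203]
tcp_rot: [[1.0, -0.002, 0.002], [-0.002, -1.0, -0.002], [0.002, 0.002, -1.0]]
wrist_force: [-16.5, -4.0, 35.2]
width: 0.0004
gripper_force: 17.2
```

jog_arm:
  commands:
    - [[0,0,-0.5,0,0,0,0],[-1,7.5,-2,0,0,0,0],[-1,7.5,-2,0,0,0,0],[-1,7.5,-2,0,0,0,0],[-1,7.5,-2,0,0,0,0],[-1,7.5,-2,0,0,0,0],[-1,7.5,-2,0,0,0,0],[-1,7.5,-2,0,0,0,0]]

```text
clock: 17.92
eef_pos: [0.5608, -0.2474, 0.1962]
tcp_rot: [[1.0, -0.001, 0.0], [-0.001, -1.0, 0.001], [0.0, -0.001, -1.0]]
wrist_force: [-0.5, 0.5, -0.3]
width: 0.0003
gripper_force: 0.0
```

```bash
python3 - <<'E'
from h import *
cam="top"; im,d=capture(cam); P=pts(cam,d); q=P[(P[...,2]>.095)&(P[...,2]<.14)]
R=np.hypot(q[:,0]-.6,q[:,1]-.0515); A=np.degrees(np.arctan2(q[:,1]-.0515,q[:,0]-.6))%360
print([(k,round(float(np.median(q[(R>.065)&(R<.08)&(abs((A-k+180)%360-180)<18),2])),4)) for k in range(5,360,45)],"vent",np.median(q[R<.01,2]), "disc",np.median(q[(R<.04)&(R>.027),2]))
E
```

```text
[(5, 0.1144), (50, 0.1143), (95, 0.1145), (140, 0.1144), (185, 0.1142), (230, 0.1144), (275, 0.1146), (320, 0.1144)] vent 0.12024252171398031 disc 0.11656209041318144
```

Vent closed at its stop, all sections level.

```bash
python3 -c "
from h import *
print(job.hand_in())"
```

```text
the job is handed in; nothing more can be done
None
```

The tub is closed and the job is handed in: all eight rim sections measured level at home before I pushed the vent plug to its stop. The highest wrist force I read was about 54 N, under the 60 N limit. The robot finished clear of everything at about 18 s, and no verdict came back from the hand-in.

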